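# Take the left-hand burr nut off the coffee grinder

## Task

Take the brass hexagon nut off the coffee grinder's spindle: it has a left-hand thread, so turn it clockwise (seen from above) until its white line has come round to about the red line and you feel it meet its stop, without forcing it. Then lift it straight off and set it down gently, right way up, in the blue dish. Leave the tamper, the little steel cup and the cream mug where they are.

Things in the scene. Friction and masses are not known exactly. Their poses are not given: they have to be found in the camera images.
- nut: brass hexagon cap nut, 46 mm across flats, 53 across corners, 30 high, 0.13 kg, dark notches in its corners, white line and clockwise arrow on top. Origin at the centre of its underside, z up, x along the white line, which ends at the middle of a flat (flats face 0, 60, 120 ... degrees from x). Two teeth inside on its x axis run in the thread. Play about 1.5 mm sideways, 4 mm up and down.
- grinder: grey round grinder base, 124 mm across, deck 60 mm above its origin (centre of underside), z up on the spindle's axis, x towards the red line; fixed. Under the nut a dark sprung burr disc, radius 32 mm, presses it up with about 7 N when home (nut's underside 66 mm above the origin), less over 6 mm of rise. Nut against grinder, spindle or burr must stay below 32 N.
- nut_line (a point): outer end of the nut's white line, on the nut's top edge, 23 mm from its axis. At the start the white line lies 1.9 to 2.05 rad anticlockwise (seen from above) of the red line. Clockwise the nut turns with under 0.1 Nm and climbs 24 mm per full turn for its first 6 mm, then turns level; anticlockwise it only jams
- release_line (a point): middle of the red line on the deck, 46 mm from the axis. It shows only roughly where the nut comes free, as the spindle (hidden in the nut, ending 88 mm above the worktop) may stand up to 0.5 rad off either way. There the nut meets a rigid stop (keep below 0.2 Nm there); it lifts off only at the stop and in the last 0.1 rad before it, until then the thread holds it down
- dish: shallow blue round dish, 128 mm across at the rim, 110 mm inside at the floor, rim 10 mm high, floor 4 mm above its origin (centre of its underside); fixed to the worktop
- tamper: coffee tamper with brown handle, 58 mm across, 94 mm high, origin at the centre of its underside; bystander
- dosing_cup: small steel cup, 58 mm across, 50 mm high, origin at the centre of its underside; bystander
- mug_1: cream mug, 78 x 116 x 101 mm, origin at the centre of its underside; bystander
Things that resemble listed ones, but are neither listed nor needed, are in the scene too. There is more than one size of the nut; the one meant has the size given above.

How it is judged (in metres and radians):
On the way, in this order (a step that is already met when the one before it is completed fails the run):
1. the nut, still down on the spindle, is turned until its white line stands near the red line (within 0.65 rad) (angle between the x axis of nut and the x axis of grinder, either way round below 0.65 rad and z of nut in the frame of grinder below 0.083 m), for 0.1 s.
2. the nut is lifted clear of the spindle (z of nut in the frame of grinder above 0.095 m), for 0.1 s.
At the end, for the whole second after the job is handed in: the nut stands right way up (within 0.08 rad) and at rest on the floor of the blue dish (origin within 32 mm of the dish's axis and less than 7 mm above its underside) (horizontal distance between nut and dish below 0.032 m and z of nut in the frame of dish below 0.007 m and angle between nut's own z axis and vertical below 0.08 rad and linear speed of nut below 0.02 m/s); the robot touches nothing.
It fails at once if the nut is forced: it presses on the grinder, its spindle or burr with more than 32 N (contact force between nut and grinder above 32 N).
It fails at once if the nut is dropped or banged into the dish (more than 35 N) (contact force between nut and dish above 35 N).
It fails at once if a bystander is moved by more than 25 mm (distance of any of tamper, dosing_cup, mug_1 from where it was at the start of the episode above 0.025 m).
It also fails if it takes over 72 s, if anything falls off the work surface, if the arm or the gripper's body presses on something with over 40 N, if the wrist force passes 120 N, or if a joint passes its speed limit or range.

## Robot

A 6-joint arm with a two-finger parallel gripper is mounted at the origin on a cart in front of the work surface, level with it; the furniture and walls round the work are solid. World frame = base frame: x ahead of the robot, y to its left, z up, the work surface at z = 0. Lengths are in m, angles in degrees, forces in N, time in s.
With the tool pointing down it reaches from about 0.3 to 0.75 m from the base axis. Payload 8.5 kg.
Tool frame: the origin (TCP) lies at the very end of the fingers, on their centre line; the grasp point (between the pads) lies 19 mm behind it (env.hold_point_z is the distance from the TCP to the grasp point, in m); z points along the fingers, y is the line along which they close (so a half turn about z gives the same grasp; the last joint's range is limited). The gripper opens to 85 mm and grips with 20 to 120 N. Pads are 22 mm wide; open, the fingers measure 114 mm over their backs; the gripper's body (76 mm by 85 mm) begins 54 mm behind the grasp point. The pads swing forward as they close: fully open they stand 13 mm farther back than shut.
Start: joints at [-81.778, 21.807, 74.336, -0, 83.858, -12.336], TCP at [0.193, -0.515, 0.204] pointing down, gripper open.
Joint ranges: [-178.18, 178.18], [-50.72, 133.34], [12.68, 142.11], [-81.47, 261.47], [9.98, 163.14], [-165.26, 165.26]. Speed limits (degrees/s): [136.94, 136.94, 180, 180, 180, 180].

## Interface

Orientations are given as a 3x3 rotation matrix whose columns are the frame's x, y, z axes.
In Python, from rig import env, optics gives the robot as it stands.
- The arm moves only by the shell command python3 -m jog 'ROWS' [OPENING] [FORCE]. ROWS is JSON, a list of rows, each an object with "linear": the shift along the tool's x, y, z in units of 40 mm (1.0 is 40 mm), a list of three; "roll": the turn about the tool's z in units of 5 degrees (1.0 is 5 degrees). A call has 1 to 12 rows; each row shifts and turns the commanded pose from where the row before left it, along the tool's axes as they then stand; what a row does not reach is not made up. A row lasts 1/12 s, in which the tool goes at most 41.7 mm and 7.16 degrees, less where a joint would pass 70% of its speed; a pose out of reach is approached as far as the arm can. A call is refused whole if a number of a shift passes 1 or a number of a turn 1, either way. A call with a gripper value outside its range is refused whole. OPENING is the opening, from -1 (shut) to 1 (fully open), set as the call begins (- or left out, the last holds). The fingers move at their own pace and stop on an object; FORCE is the grip in N (left out, the last holds). Time passes only in rows, so rows that do not move let the fingers close. It gives the time, the measured TCP pose, the force, the opening and the grip force at its end, in the units of the state.
- env.observe(): the state, without advancing time (a new reading comes with each control period).
- optics.get_image(name): name is "scene" or "top"; returns the picture (480x640x3 uint8, red, green, blue); there is no depth.
- optics.calibration(name): a dict with "fov_y" (degrees; the focal length in pixels is half the picture's height over the tangent of half this angle, whatever the lens; pixels are square), "cx", "cy" (the principal point, pixels), "D" ([k1, k2, p1, p2, k3] as OpenCV has them; the pictures are not rectified), "T" (4x4, takes a point from camera to world coordinates). Camera axes: x right, y down, z forward; pixel columns grow to the right and rows downward; lengths in m; the calibration is good to about 2 mm. A picture is of the moment at which its call begins. calibration takes no time and is no camera call.
- env.close_job(): hands the job in; it is judged then, once.
The state is a dict: "time_s": time; "q": joint angles; "qvel": joint speeds; "joint_efforts": joint torques, N m; "position": TCP position; "tool_rot": TCP orientation; "ft_force": force on the tool from outside, world axes, zero at the start; "wrist_torque": the same for the moment, N m; "grip_width": finger opening in m; "gripper_force": force on a finger pad.
Only numpy, scipy, OpenCV 4.12 (cv2) and the standard library are available. Lean on these libraries where they do the work, as an engineer would, in place of code of your own. Each camera call takes 0.05 s, during which the arm holds its last target. There are 200 camera calls.

## Working session

There is one attempt and no reset: what is moved stays moved. The work goes in short steps, Python scripts to look and compute and a shell command to move; the robot and the scene stay as the last step left them, time stands still between calls to the robot, and variables do not carry over. Pictures are saved under pics/ and viewed, at most 10 in all, crops included, and the job is handed in when it is done.

```bash
ls; mkdir -p pics
python3 - <<'E'
from rig import env, optics
import cv2, numpy as np
for n in("scene","top"):
    im=optics.get_image(n); cv2.imwrite(f"pics/{n}0.png",im[:,:,::-1]); c=optics.calibration(n); print(n,c["fov_y"],c["cx"],c["cy"],c["D"]); print(np.round(c["T"],3))
s=env.observe(); print(s["time_s"],s["position"],np.round(s["tool_rot"],3),s["grip_width"])
E
```

```text
pics
scene 42.286771011622136 317.99215504932823 247.47019955326834 [-0.22294647  0.          0.          0.          0.        ]
[[-0.908 -0.212  0.362  0.026]
 [-0.42   0.453 -0.786  0.957]
 [ 0.002 -0.866 -0.5    0.837]
 [ 0.     0.     0.     1.   ]]
top 53.267317559915995 324.47792847005627 240.38389677652086 [-0.03095479  0.          0.          0.          0.        ]
[[-0.012 -0.992  0.124  0.459]
 [-1.     0.012  0.    -0.203]
 [-0.002 -0.124 -0.992  0.973]
 [ 0.     0.     0.     1.   ]]
0.1 [ 0.19308764 -0.51469453  0.20377159] [[ 0.936  0.351 -0.   ]
 [ 0.351 -0.936  0.001]
 [ 0.    -0.001 -1.   ]] 0.08555827532071188
```

View pics/top0.png

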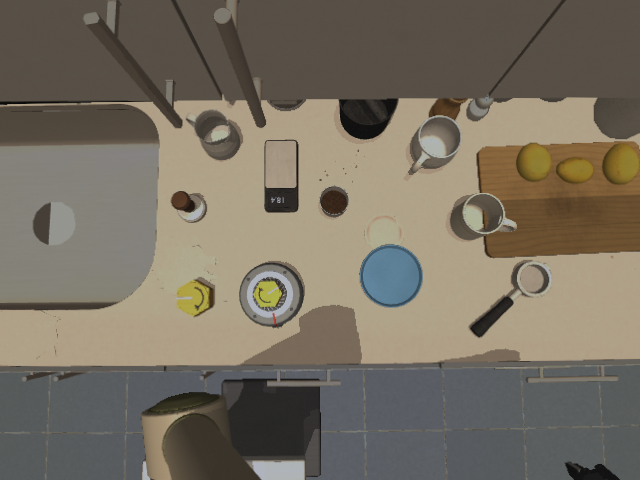

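View pics/scene0.png

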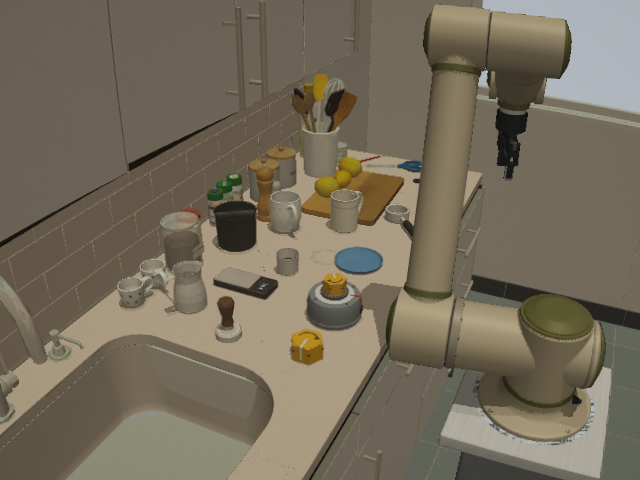

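The top view shows the grinder at about (270,294) with its nut at (268,294) and the red line below it at (275,319). The blue dish is at (391,275). A larger loose nut, a decoy, lies at (194,297), and the tamper is at (188,207). Next I'll measure.

```bash
cat > h.py <<'E'
from rig import env, optics
import cv2, numpy as np
def ray(n,px):
    c=optics.calibration(n); f=240/np.tan(np.radians(c["fov_y"]/2))
    K=np.array([[f,0,c["cx"]],[0,f,c["cy"]],[0,0,1]])
    u=cv2.undistortPoints(np.array(px,float).reshape(-1,1,2),K,np.array(c["D"])).reshape(-1,2)
    T=np.array(c["T"]); d=np.c_[u,np.ones(len(u))]@T[:3,:3].T
    return T[:3,3],d
def plane(n,px,z):
    o,d=ray(n,px); return o+d*((z-o[2])/d[:,2])[:,None]
def grab(n): return optics.get_image(n)
def big(mask,box):
    m=np.zeros_like(mask); x0,y0,x1,y1=box; m[y0:y1,x0:x1]=mask[y0:y1,x0:x1]
    cs,_=cv2.findContours(m,cv2.RETR_EXTERNAL,cv2.CHAIN_APPROX_NONE)
    return max(cs,key=cv2.contourArea).reshape(-1,2)
E
python3 - <<'E'
from h import *
im=cv2.imread("pics/top0.png"); hsv=cv2.cvtColor(im,cv2.COLOR_BGR2HSV)
def circ(p): 
    (c,r)=cv2.minEnclosingCircle(p[:,:2].astype(np.float32)); return np.round(c,4),round(r,4)
b=cv2.inRange(hsv,(95,90,60),(115,255,255)); p=big(b,(350,230,435,315)); print("dish",circ(plane("top",p,.010)))
y=cv2.inRange(hsv,(20,120,80),(35,255,255))
for nm,bx,z in(("nut",(240,265,300,325),.096),("loose",(170,270,225,325),.035)):
    p=big(y,bx); w=plane("top",p,z); print(nm,circ(w),p.min(0),p.max(0))
r=cv2.inRange(hsv,(0,130,100),(8,255,255))|cv2.inRange(hsv,(172,130,100),(180,255,255))
p=big(r,(235,260,310,335)); w=plane("top",p,.06); print("red",p.min(0),p.max(0),w[[p[:,1].argmin(),p[:,1].argmax()]].round(4),w.mean(0).round(4))
# grinder deck silhouette: white/grey ring
w_=cv2.inRange(hsv,(0,0,150),(180,60,255)); p=big(w_,(240,262,302,327)); print("ring",circ(plane("top",p,.06)))
cv2.imwrite("pics/crop.png",cv2.resize(im[250:340,160:310],None,fx=5.3,fy=5.3,interpolation=cv2.INTER_CUBIC))
E
```

```text
dish (array([ 0.5068, -0.3349]), 0.0623)
nut (array([ 0.4715, -0.0977]), 0.0257) [254 281] [281 306]
loose (array([0.467 , 0.0545]), 0.0356) [177 280] [209 315]
red [273 314] [275 324] [[ 0.434  -0.1041  0.06  ]
 [ 0.4153 -0.1079  0.06  ]] [ 0.4247 -0.106   0.06  ]
ring (array([ 0.4718, -0.0973]), 0.0445)
```

View pics/crop.png

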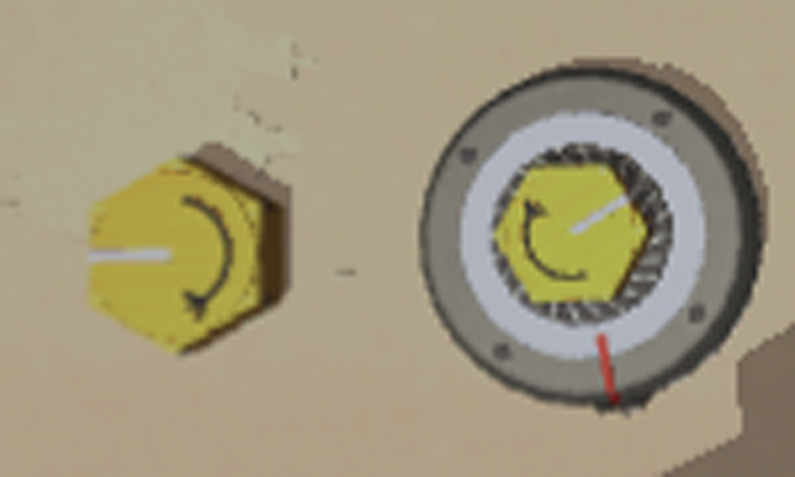

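The crop shows the grinder nut's white line running from (572,231) to (628,200), up and to the right. The red line runs down at (600–612,335–405). The loose nut on the left is larger, so it's the decoy. Next comes a finer angle measurement, with the first approach done straight afterwards.

```bash
cat > ang.py <<'E'
from h import *
def nutang(im,box,z):  # white line pixels inside the nut + hex phase
    hsv=cv2.cvtColor(im,cv2.COLOR_BGR2HSV); y=cv2.inRange(hsv,(20,120,80),(35,255,255))
    hull=cv2.convexHull(big(y,box)); m=np.zeros(y.shape,np.uint8); cv2.fillPoly(m,[hull],255)
    c=plane("top",[np.mean(hull.reshape(-1,2),0)],z)[0]
    ins=cv2.inRange(hsv,(0,0,130),(180,110,255))&m
    v,u=np.nonzero(ins); w=plane("top",np.c_[u,v],z)[:,:2]
    (vx,vy,_,_)=cv2.fitLine(w.astype(np.float32),cv2.DIST_L2,0,.01,.01).ravel(); s=np.sign(vx*(w.mean(0)-c[:2])[0]+vy*(w.mean(0)-c[:2])[1])
    full=np.zeros_like(m); cv2.drawContours(full,[hull],-1,255,-1); vv,uu=np.nonzero(full); q=plane("top",np.c_[uu,vv],z)[:,:2]-0
    q=q-q.mean(0); r=np.hypot(*q.T); ph=np.angle(np.sum(r**6*np.exp(6j*np.arctan2(q[:,1],q[:,0]))))
    return len(w),np.degrees(np.arctan2(s*vy,s*vx)),(np.degrees(ph)/6+30)%60-0, c.round(4)
E
python3 - <<'E'
from ang import *
im=cv2.imread("pics/top0.png")
print(nutang(im,(240,265,300,325),.096), "hexphase: flat direction mod 60")
E
python3 -m jog '[{"linear":[0.727,-0.5225,0]},{"linear":[0.727,-0.5225,0]},{"linear":[0.727,-0.5225,0]},{"linear":[0.727,-0.5225,0]},{"linear":[0.727,-0.5225,0]},{"linear":[0.727,-0.5225,0]},{"linear":[0.727,-0.5225,0]},{"linear":[0.727,-0.5225,0]},{"linear":[0.727,-0.5225,0]},{"linear":[0.727,-0.5225,0]},{"linear":[0.727,-0.5225,0]},{"linear":[0.727,-0.5225,0]}]' 1 25
```

```text
(38, np.float64(-53.28824465399471), np.float64(59.67786236910618), array([ 0.474 , -0.1023,  0.096 ])) hexphase: flat direction mod 60invalid input
```

```bash
python3 -m jog '[{"linear":[0.727,-0.5225,0],"roll":0},{"linear":[0.727,-0.5225,0],"roll":0},{"linear":[0.727,-0.5225,0],"roll":0},{"linear":[0.727,-0.5225,0],"roll":0},{"linear":[0.727,-0.5225,0],"roll":0},{"linear":[0.727,-0.5225,0],"roll":0},{"linear":[0.727,-0.5225,0],"roll":0},{"linear":[0.727,-0.5225,0],"roll":0},{"linear":[0.727,-0.5225,0],"roll":0},{"linear":[0.727,-0.5225,0],"roll":0},{"linear":[0.727,-0.5225,0],"roll":0},{"linear":[0.727,-0.5225,0],"roll":0}]' 1 25
python3 -m jog '[{"linear":[0,0,0],"roll":-0.99},{"linear":[0,0,0],"roll":-0.99},{"linear":[0,0,0],"roll":-0.99},{"linear":[0,0,0],"roll":-0.99},{"linear":[0,0,0],"roll":-0.99},{"linear":[0,0,0],"roll":-0.99},{"linear":[0,0,0],"roll":-0.99},{"linear":[0,0,0],"roll":-0.99},{"linear":[0,0,0],"roll":-0.99},{"linear":[0,0,0],"roll":-0.99},{"linear":[0,0,0],"roll":-0.99},{"linear":[0,0,0],"roll":-0.99}]'
```

```text
time_s: 1.1
position: [0.4323, -0.1558, 0.2042]
tool_rot: [[0.936, 0.351, -0.0], [0.351, -0.936, 0.0], [-0.0, -0.0, -1.0]]
ft_force: [-0.0, -1.1, -0.4]
grip_width: 0.0855
gripper_force: 0.0
time_s: 2.1
position: [0.4316, -0.1575, 0.204]
tool_rot: [[0.17, 0.985, -0.001], [0.985, -0.17, 0.0], [0.0, -0.001, -1.0]]
ft_force: [-0.3, -0.4, -0.2]
grip_width: 0.0855
gripper_force: 0.0
```

```bash
python3 -m jog '[{"linear":[0,0,0],"roll":-1},{"linear":[0,0,0],"roll":-1},{"linear":[0.5,0.333,0],"roll":0},{"linear":[0.5,0.333,0],"roll":0},{"linear":[0.5,0.333,0],"roll":0},{"linear":[0,0,0.7],"roll":0},{"linear":[0,0,0.7],"roll":0},{"linear":[0,0,0],"roll":0},{"linear":[0,0,0],"roll":0}]'
python3 - <<'E'
from h import *
im=grab("scene")[:,:,::-1]; cv2.imwrite("pics/s1.png",cv2.resize(im[210:350,250:420],None,fx=4,fy=4,interpolation=cv2.INTER_CUBIC))
E
```

```text
time_s: 2.85
position: [0.4713, -0.0974, 0.148]
tool_rot: [[0.001, 1.0, -0.003], [1.0, -0.001, 0.001], [0.001, -0.003, -1.0]]
ft_force: [-0.3, -0.2, 0.0]
grip_width: 0.0858
gripper_force: 0.0
```

View pics/s1.png

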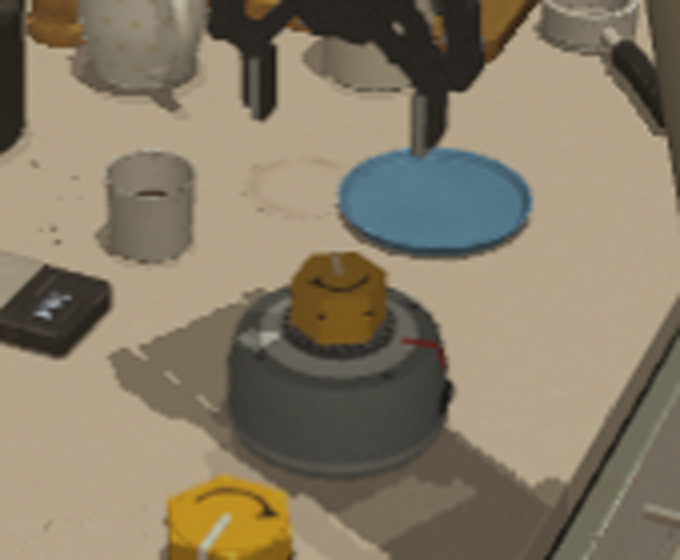

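The scene crop shows the open fingers straddling the axis of the nut, with the tips at (258,115) and (425,150) and the nut at (338,300). I'll descend and close gently.

```bash
python3 -m jog '[{"linear":[0,0,0.4],"roll":0},{"linear":[0,0,0.4],"roll":0},{"linear":[0,0,0.4],"roll":0},{"linear":[0,0,0.4],"roll":0},{"linear":[0,0,0.2],"roll":0},{"linear":[0,0,0.2],"roll":0},{"linear":[0,0,0],"roll":0}]' 1 20
python3 -m jog '[{"linear":[0,0,0],"roll":0},{"linear":[0,0,0],"roll":0},{"linear":[0,0,0],"roll":0},{"linear":[0,0,0],"roll":0},{"linear":[0,0,0],"roll":0},{"linear":[0,0,0],"roll":0},{"linear":[0,0,0],"roll":0},{"linear":[0,0,0],"roll":0}]' 0 20
python3 -c "
from rig import env;s=env.observe();print(s['wrist_torque'],s['ft_force'])"
```

```text
time_s: 3.48
position: [0.4718, -0.0978, 0.0682]
tool_rot: [[0.001, 1.0, -0.0], [1.0, -0.001, 0.0], [0.0, -0.0, -1.0]]
ft_force: [-0.0, 0.5, -0.7]
grip_width: 0.085
gripper_force: 0.0
time_s: 4.15
position: [0.4719, -0.0977, 0.0685]
tool_rot: [[0.001, 1.0, 0.0], [1.0, -0.001, -0.0], [-0.0, 0.0, -1.0]]
ft_force: [0.2, -0.7, 2.2]
grip_width: 0.0427
gripper_force: 0.9
[ 0.01867133 -0.00635322 -0.02833798] [ 0.17100766 -0.66366435  2.23317479]
```

Run:
```python
from h import *
im=grab("scene")[:,:,::-1]; cv2.imwrite("pics/s2.png",cv2.resize(im[210:350,250:420],None,fx=4,fy=4,interpolation=cv2.INTER_CUBIC))
```

```text
(no output)
```

View pics/s2.png

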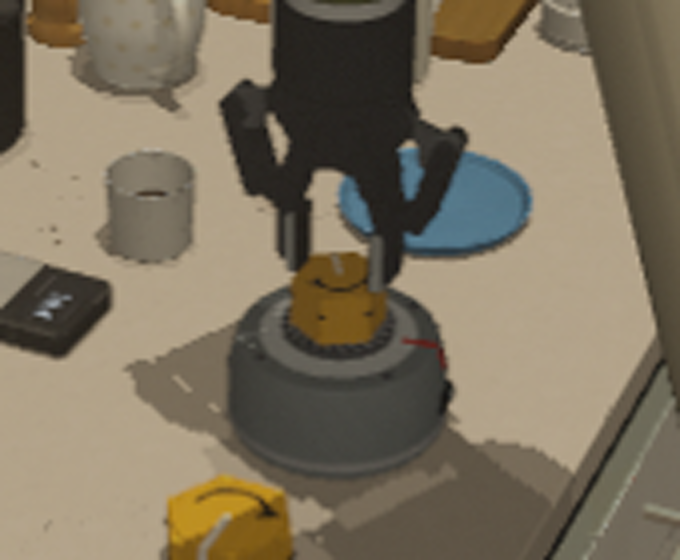

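The crop shows both fingers straddling the nut, with tips at about (300,270) and (380,290) and the nut top at (338,270). Their depth isn't clear from this view. I'll project known points to judge it.

```bash
cat >> h.py <<'E'
def proj(n,P):
    c=optics.calibration(n); f=240/np.tan(np.radians(c["fov_y"]/2)); K=np.array([[f,0,c["cx"]],[0,f,c["cy"]],[0,0,1]])
    V=np.linalg.inv(c["T"]); R=cv2.Rodrigues(V[:3,:3])[0]
    return cv2.projectPoints(np.array(P,float),R,V[:3,3],K,np.array(c["D"]))[0].reshape(-1,2)
E
python3 - <<'E'
from h import *
g=lambda P:((proj("scene",P)-[250,210])*4).round(0).tolist()
C=np.array([.4718,-.0975,0])
print("nut top c/bottom c",g([C+[0,0,.096],C+[0,0,.066]]))
print("nut top corners",g([C+[.0265*np.cos(a),.0265*np.sin(a),.096] for a in np.radians(np.arange(33,360,60))]))
for z in(.072,.082,.09,.1):print("tips at z",z,g([C+[.0215,0,z],C+[-.0215,0,z]]), "near pad edge",g([C+[.0215,.011,z],C+[-.0215,.011,z]]))
im=cv2.imread("pics/s2.png"); hsv=cv2.cvtColor(im,cv2.COLOR_BGR2HSV); y=cv2.inRange(hsv,(12,150,60),(35,255,255)); p=big(y,(280,240,400,360)); print("nut seen",p.min(0),p.max(0))
E
```

```text
nut top c/bottom c [[338.0, 276.0], [337.0, 321.0]]
nut top corners [[290.0, 280.0], [321.0, 301.0], [369.0, 297.0], [385.0, 272.0], [354.0, 252.0], [307.0, 256.0]]
tips at z 0.072 [[302.0, 303.0], [373.0, 321.0]] near pad edge [[293.0, 313.0], [365.0, 332.0]]
tips at z 0.082 [[302.0, 288.0], [373.0, 306.0]] near pad edge [[294.0, 298.0], [365.0, 316.0]]
tips at z 0.09 [[302.0, 276.0], [374.0, 294.0]] near pad edge [[294.0, 286.0], [366.0, 304.0]]
tips at z 0.1 [[302.0, 261.0], [374.0, 279.0]] near pad edge [[294.0, 271.0], [366.0, 289.0]]
nut seen [291 253] [384 344]
```

Run:
```python
from h import *
s=env.observe(); print(s["time_s"],s["position"],s["grip_width"],s["gripper_force"],s["ft_force"])
P0=np.array([.4713,-.0974,0])
for z in(.148,.161,.175,.19): print("open",z,((proj("scene",[P0+[.0425,0,z],P0+[-.0425,0,z]])-[250,210])*4).round(0).tolist())
p=np.array([.1931,-.5147,0]);yv=np.array([.351,-.936,0])*.0425
for z in(.204,.217,.23): print("start",z,proj("scene",[p+yv+[0,0,z],p-yv+[0,0,z]]).round(1).tolist())
im=cv2.imread("pics/scene0.png"); im2=grab("scene")[:,:,::-1]; t=grab("top")[:,:,::-1]
a=cv2.resize(im[90:200,460:560],None,fx=3,fy=3,interpolation=cv2.INTER_CUBIC); b=cv2.resize(im2[250:305,305:360],None,fx=6,fy=6,interpolation=cv2.INTER_CUBIC); 
cv2.imwrite("pics/m3.png",np.hstack([a,b]))
```

```text
4.2 [ 0.47191183 -0.09767643  0.06847689] 0.04294217301956393 1.0127233201637864 [0.06546083 0.50349214 2.71186364]
open 0.148 [[268.0, 178.0], [413.0, 213.0]]
open 0.161 [[268.0, 157.0], [414.0, 192.0]]
open 0.175 [[268.0, 135.0], [415.0, 169.0]]
open 0.19 [[269.0, 111.0], [416.0, 144.0]]
start 0.204 [[498.5, 179.7], [504.7, 193.6]]
start 0.217 [[499.1, 175.1], [505.4, 188.8]]
start 0.23 [[499.8, 170.5], [506.1, 184.0]]
```

View pics/m3.png

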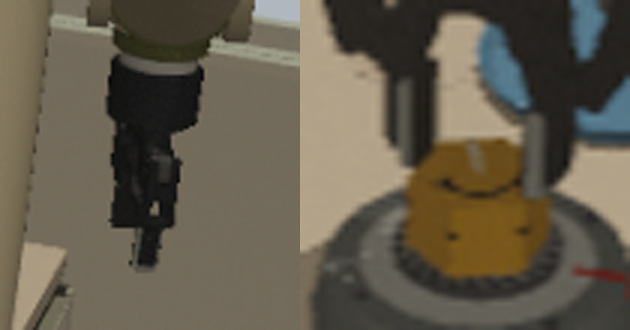

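```bash
python3 -c "
from rig import env; print(env.hold_point_z)"
python3 -m jog '[{"linear":[0,0,0],"roll":0},{"linear":[0,0,0],"roll":0},{"linear":[0,0,0],"roll":0},{"linear":[0,0,0],"roll":0},{"linear":[0,0,0],"roll":0}]' 1 20
python3 -m jog '[{"linear":[0,0,0.1],"roll":0},{"linear":[0,0,0.1],"roll":0},{"linear":[0,0,0.1],"roll":0},{"linear":[0,0,0],"roll":0},{"linear":[0,0,0],"roll":0}]'
python3 - <<'E'
from h import *
im2=grab("scene")[:,:,::-1]; 
cv2.imwrite("pics/s4.png",cv2.resize(im2[220:310,295:385],None,fx=6,fy=6,interpolation=cv2.INTER_CUBIC))
E
```

```text
0.0187
time_s: 4.72
position: [0.4717, -0.0976, 0.0683]
tool_rot: [[0.001, 1.0, -0.0], [1.0, -0.001, 0.0], [0.0, -0.0, -1.0]]
ft_force: [1.2, 0.7, -0.5]
grip_width: 0.0851
gripper_force: 0.0
time_s: 5.13
position: [0.4716, -0.0975, 0.056]
tool_rot: [[0.001, 1.0, -0.001], [1.0, -0.001, 0.0], [0.0, -0.001, -1.0]]
ft_force: [-0.1, -0.7, 0.2]
grip_width: 0.0851
gripper_force: 0.0
```

View pics/s4.png

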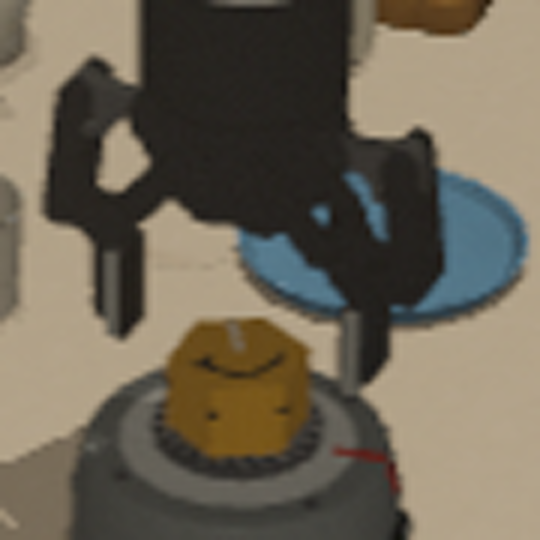

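The crop shows the open fingertips at (120,335) and (352,392), level with the nut's top. The real tips are therefore about 40 mm above the reported TCP when open and about 28 mm when half closed, so the earlier close pinched the nut's top edge. I'll go about 11 mm deeper, then close.

```bash
python3 -m jog '[{"linear":[0,0,0.1],"roll":0},{"linear":[0,0,0.1],"roll":0},{"linear":[0,0,0.075],"roll":0},{"linear":[0,0,0],"roll":0},{"linear":[0,0,0],"roll":0}]'
python3 -m jog '[{"linear":[0,0,0],"roll":0},{"linear":[0,0,0],"roll":0},{"linear":[0,0,0],"roll":0},{"linear":[0,0,0],"roll":0},{"linear":[0,0,0],"roll":0},{"linear":[0,0,0],"roll":0},{"linear":[0,0,0],"roll":0},{"linear":[0,0,0],"roll":0}]' -0.1 20
python3 -c "
from rig import env;s=env.observe();print(s['wrist_torque'],s['ft_force'])"
```

```text
time_s: 5.6
position: [0.4717, -0.0976, 0.0451]
tool_rot: [[0.001, 1.0, -0.0], [1.0, -0.001, 0.0], [0.0, -0.0, -1.0]]
ft_force: [0.1, -1.4, 1.0]
grip_width: 0.0852
gripper_force: 0.0
time_s: 6.27
position: [0.4719, -0.0977, 0.0455]
tool_rot: [[0.001, 1.0, 0.0], [1.0, -0.001, -0.0], [-0.0, 0.0, -1.0]]
ft_force: [-1.3, -0.3, 2.5]
grip_width: 0.046
gripper_force: 25.2
[ 0.037194    0.04431435 -0.0162871 ] [-1.30534931 -0.29591895  2.47490603]
```

The grip reads 46.0 mm, which matches the flats. Now I'll turn clockwise, which is positive roll, and follow the climb.

```bash
cat > st.py <<'E'
from rig import env; import numpy as np
s=env.observe(); R=s["tool_rot"]; print("yaw",round(float(np.degrees(np.arctan2(R[1][1],R[0][1]))),2),"T",np.round(s["wrist_torque"],3),"F",np.round(s["ft_force"],1),"q6",round(float(s["q"][5]),1),"w",round(float(s["grip_width"]),4))
E
python3 -m jog '[{"linear":[0,0,-0.005],"roll":0.6},{"linear":[0,0,-0.005],"roll":0.6},{"linear":[0,0,-0.005],"roll":0.6},{"linear":[0,0,-0.005],"roll":0.6},{"linear":[0,0,-0.005],"roll":0.6},{"linear":[0,0,-0.005],"roll":0.6},{"linear":[0,0,0],"roll":0}]' - 30; python3 st.py
```

```text
time_s: 6.85
position: [0.4719, -0.0977, 0.0466]
tool_rot: [[0.311, 0.95, 0.0], [0.95, -0.311, -0.0], [-0.0, 0.0, -1.0]]
ft_force: [0.2, -0.2, 1.5]
grip_width: 0.0458
gripper_force: 31.1
yaw -18.15 T [-0.018 -0.004 -0.008] F [ 0.2 -0.2  1.5] q6 -7.7 w 0.0458
```

```bash
python3 -m jog '[{"linear":[0,0,-0.005],"roll":0.6},{"linear":[0,0,-0.005],"roll":0.6},{"linear":[0,0,-0.005],"roll":0.6},{"linear":[0,0,-0.005],"roll":0.6},{"linear":[0,0,-0.005],"roll":0.6},{"linear":[0,0,-0.005],"roll":0.6},{"linear":[0,0,-0.005],"roll":0.6},{"linear":[0,0,-0.005],"roll":0.6},{"linear":[0,0,-0.005],"roll":0.6},{"linear":[0,0,-0.005],"roll":0.6},{"linear":[0,0,-0.005],"roll":0.6},{"linear":[0,0,-0.005],"roll":0.6}]'; python3 st.py
python3 -m jog '[{"linear":[0,0,-0.005],"roll":0.6},{"linear":[0,0,-0.005],"roll":0.6},{"linear":[0,0,-0.005],"roll":0.6},{"linear":[0,0,-0.005],"roll":0.6},{"linear":[0,0,-0.005],"roll":0.6},{"linear":[0,0,-0.005],"roll":0.6},{"linear":[0,0,0],"roll":0},{"linear":[0,0,0],"roll":0}]'; python3 st.py
```

```text
time_s: 7.85
position: [0.4716, -0.0976, 0.0487]
tool_rot: [[0.81, 0.587, -0.001], [0.587, -0.81, 0.0], [-0.0, -0.0, -1.0]]
ft_force: [0.2, 0.4, -1.3]
grip_width: 0.0452
gripper_force: 31.2
yaw -54.08 T [ 0.02  -0.058  0.033] F [ 0.2  0.4 -1.3] q6 28.3 w 0.0452
time_s: 8.52
position: [0.4716, -0.0975, 0.0499]
tool_rot: [[0.95, 0.311, -0.001], [0.311, -0.95, 0.0], [-0.0, -0.0, -1.0]]
ft_force: [-0.6, -0.5, -2.6]
grip_width: 0.0454
gripper_force: 31.0
yaw -71.89 T [ 0.014  0.026 -0.036] F [-0.6 -0.5 -2.6] q6 46.1 w 0.0454
```

```bash
python3 -m jog '[{"linear":[0,0,-0.0033],"roll":0.4},{"linear":[0,0,-0.0033],"roll":0.4},{"linear":[0,0,-0.0033],"roll":0.4},{"linear":[0,0,-0.0033],"roll":0.4},{"linear":[0,0,0],"roll":0}]'; python3 st.py
python3 -m jog '[{"linear":[0,0,-0.0033],"roll":0.4},{"linear":[0,0,-0.0033],"roll":0.4},{"linear":[0,0,-0.0033],"roll":0.4},{"linear":[0,0,-0.0033],"roll":0.4},{"linear":[0,0,0],"roll":0}]'; python3 st.py
```

```text
time_s: 8.93
position: [0.4717, -0.0976, 0.0504]
tool_rot: [[0.985, 0.174, -0.0], [0.174, -0.985, 0.0], [-0.0, -0.0, -1.0]]
ft_force: [0.7, -0.6, -2.8]
grip_width: 0.0457
gripper_force: 30.9
yaw -79.99 T [-0.038 -0.081  0.008] F [ 0.7 -0.6 -2.8] q6 54.2 w 0.0457
time_s: 9.35
position: [0.4713, -0.0973, 0.0506]
tool_rot: [[0.999, 0.035, -0.002], [0.035, -0.999, 0.001], [-0.001, -0.001, -1.0]]
ft_force: [0.0, 1.1, -7.3]
grip_width: 0.0453
gripper_force: 31.5
yaw -87.97 T [ 0.092 -0.068  0.002] F [ 0.   1.1 -7.3] q6 62.2 w 0.0453
```

```bash
python3 -m jog '[{"linear":[0,0,-0.0033],"roll":0.4},{"linear":[0,0,0],"roll":0.4},{"linear":[0,0,0],"roll":0}]' >/dev/null; python3 st.py
python3 -m jog '[{"linear":[0,0,0],"roll":0.4},{"linear":[0,0,0],"roll":0.4},{"linear":[0,0,0],"roll":0}]'; python3 st.py
```

```text
yaw -91.95 T [ 0.012 -0.025  0.012] F [ 0.4 -0.  -8.7] q6 66.1 w 0.0456
time_s: 9.85
position: [0.4711, -0.0972, 0.0507]
tool_rot: [[0.995, -0.104, -0.002], [-0.104, -0.995, 0.001], [-0.002, -0.001, -1.0]]
ft_force: [-0.7, 1.3, -10.1]
grip_width: 0.0456
gripper_force: 31.9
yaw -95.95 T [ 0.111  0.061 -0.056] F [ -0.7   1.3 -10.1] q6 70.1 w 0.0456
```

```bash
python3 -m jog '[{"linear":[0,0,0.02],"roll":0},{"linear":[0,0,0],"roll":0.4},{"linear":[0,0,0],"roll":0.4},{"linear":[0,0,0],"roll":0}]' >/dev/null; python3 st.py
python3 -m jog '[{"linear":[0,0,0],"roll":0.4},{"linear":[0,0,0],"roll":0.4},{"linear":[0,0,0],"roll":0}]'; python3 st.py
```

```text
yaw -99.99 T [ 0.02   0.071 -0.003] F [-0.7  0.3 -6.4] q6 74.2 w 0.0455
time_s: 10.43
position: [0.4719, -0.0977, 0.0505]
tool_rot: [[0.97, -0.241, 0.0], [-0.241, -0.97, -0.0], [0.0, 0.0, -1.0]]
ft_force: [-0.1, -0.9, -7.1]
grip_width: 0.0453
gripper_force: 32.2
yaw -103.97 T [-0.076  0.009  0.004] F [-0.1 -0.9 -7.1] q6 78.2 w 0.0453
```

```bash
python3 -m jog '[{"linear":[0,0,0.02],"roll":0.2},{"linear":[0,0,0],"roll":0.3},{"linear":[0,0,0],"roll":0.3},{"linear":[0,0,0],"roll":0}]' >/dev/null; python3 st.py
python3 -m jog '[{"linear":[0,0,0],"roll":0.4},{"linear":[0,0,0],"roll":0.4},{"linear":[0,0,0],"roll":0}]'>/dev/null; python3 st.py
python3 -m jog '[{"linear":[0,0,0],"roll":0.3},{"linear":[0,0,0],"roll":0.3},{"linear":[0,0,0],"roll":0}]'; python3 st.py
```

```text
yaw -108.02 T [ 0.006 -0.055  0.038] F [-0.7 -0.3 -1.5] q6 82.2 w 0.0454
yaw -112.02 T [-0.04  -0.006 -0.018] F [ 0.6 -0.6 -1.8] q6 86.2 w 0.0454
time_s: 11.27
position: [0.4721, -0.0977, 0.0499]
tool_rot: [[0.906, -0.422, 0.001], [-0.422, -0.906, -0.0], [0.001, -0.0, -1.0]]
ft_force: [-0.6, -0.2, -2.5]
grip_width: 0.0454
gripper_force: 32.7
yaw -114.97 T [ 0.001 -0.025 -0.043] F [-0.6 -0.2 -2.5] q6 89.2 w 0.0454
```

```bash
python3 -m jog '[{"linear":[0,0,0],"roll":0.3},{"linear":[0,0,0],"roll":0.3},{"linear":[0,0,0],"roll":0}]'>/dev/null; python3 st.py
python3 -m jog '[{"linear":[0,0,0],"roll":0.3},{"linear":[0,0,0],"roll":0.3},{"linear":[0,0,0],"roll":0}]'>/dev/null; python3 st.py
python3 -m jog '[{"linear":[0,0,0],"roll":0.3},{"linear":[0,0,0],"roll":0.3},{"linear":[0,0,0],"roll":0}]'; python3 st.py
```

```text
yaw -117.97 T [-0.04  -0.031 -0.019] F [ 0.1 -0.5 -1.8] q6 92.2 w 0.0454
yaw -120.96 T [ 0.042  0.009 -0.04 ] F [-1.   0.3 -1.3] q6 95.2 w 0.0454
time_s: 12.02
position: [0.4719, -0.0977, 0.0498]
tool_rot: [[0.829, -0.559, 0.0], [-0.559, -0.829, -0.0], [0.0, -0.0, -1.0]]
ft_force: [-0.3, -0.1, -2.2]
grip_width: 0.0458
gripper_force: 32.7
yaw -123.96 T [-0.027  0.012  0.01 ] F [-0.3 -0.1 -2.2] q6 98.2 w 0.0458
```

```bash
python3 -m jog '[{"linear":[0,0,0],"roll":0.3},{"linear":[0,0,0],"roll":0.3},{"linear":[0,0,0],"roll":0}]'>/dev/null; python3 st.py
python3 -m jog '[{"linear":[0,0,0],"roll":0.2},{"linear":[0,0,0],"roll":0.2},{"linear":[0,0,0],"roll":0}]'>/dev/null; python3 st.py
python3 -m jog '[{"linear":[0,0,0],"roll":0.2},{"linear":[0,0,0],"roll":0.2},{"linear":[0,0,0],"roll":0}]'>/dev/null; python3 st.py
```

```text
yaw -126.96 T [0.012 0.014 0.006] F [-0.2  0.3 -1.3] q6 101.2 w 0.0457
yaw -129.07 T [ 0.053 -0.039  0.051] F [ 0.   0.1 -1.8] q6 103.3 w 0.046
yaw -131.11 T [-0.072 -0.015  0.009] F [ 0.4  0.3 -1.1] q6 105.3 w 0.0457
```

```bash
python3 -m jog '[{"linear":[0,0,0],"roll":0.2},{"linear":[0,0,0],"roll":0.2},{"linear":[0,0,0],"roll":0}]'>/dev/null; python3 st.py
python3 -m jog '[{"linear":[0,0,0],"roll":0.2},{"linear":[0,0,0],"roll":0.2},{"linear":[0,0,0],"roll":0}]'>/dev/null; python3 st.py
python3 - <<'E'
from h import *
im2=grab("scene")[:,:,::-1]; 
cv2.imwrite("pics/s5.png",cv2.resize(im2[240:310,295:385],None,fx=6,fy=6,interpolation=cv2.INTER_CUBIC))
E
```

```text
yaw -133.12 T [0.003 0.014 0.043] F [-0.6  0.1 -0.6] q6 107.3 w 0.0455
yaw -135.12 T [-0.028  0.028  0.042] F [ 0.7  0.4 -2.1] q6 109.3 w 0.0456
```

View pics/s5.png

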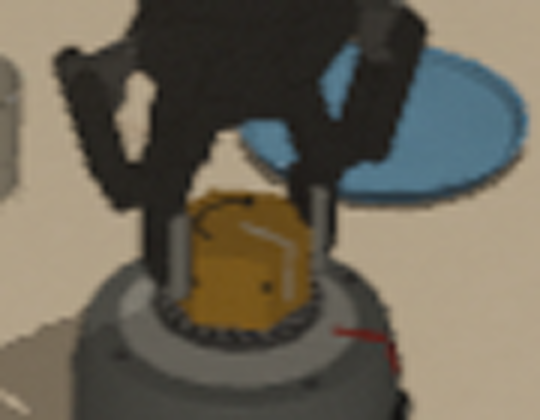

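The crop shows that the nut has turned. Its white line runs from (242,225) to (290,245), and the red line is at (335–398,330–370). I'll measure its angle.

```bash
python3 - <<'E'
from h import *
w=plane("scene",np.array([[242,225],[290,245]])/6+[295,240],.102); d=w[1]-w[0]; print(w.round(4),np.degrees(np.arctan2(d[1],d[0])))
r=plane("scene",np.array([[335,330],[387,343]])/6+[295,240],.06);d=r[1]-r[0];print(r.round(4),np.degrees(np.arctan2(d[1],d[0])))
E
python3 -m jog '[{"linear":[0,0,0],"roll":0.2},{"linear":[0,0,0],"roll":0.2},{"linear":[0,0,0],"roll":0}]'>/dev/null; python3 st.py
```

```text
[[ 0.4688 -0.0953  0.102 ]
 [ 0.4477 -0.0903  0.102 ]] 166.84473886216927
[[ 0.4344 -0.1042  0.06  ]
 [ 0.4139 -0.1044  0.06  ]] -179.43300162546953
yaw -137.12 T [-0.06   0.002  0.028] F [ 0.3 -0.9 -1.6] q6 111.3 w 0.0458
```

```bash
python3 -m jog '[{"linear":[0,0,0],"roll":0.2},{"linear":[0,0,0],"roll":0.2},{"linear":[0,0,0],"roll":0}]'>/dev/null; python3 st.py
python3 -m jog '[{"linear":[0,0,0],"roll":0.2},{"linear":[0,0,0],"roll":0.2},{"linear":[0,0,0],"roll":0}]'>/dev/null; python3 st.py
```

```text
yaw -139.11 T [-0.419  0.2    0.03 ] F [-1.3 -2.4 -0.3] q6 113.3 w 0.0457
yaw -141.11 T [-0.777  0.378  0.167] F [-3.2 -4.7 -0.9] q6 115.3 w 0.0455
```

The stop is felt at about -139°. I'll back off slightly and try a small lift.

```bash
python3 -m jog '[{"linear":[0,0,0],"roll":-0.3},{"linear":[0,0,0],"roll":-0.3},{"linear":[0,0,0],"roll":0},{"linear":[0,0,0],"roll":0}]' - 35 >/dev/null; python3 st.py
python3 -m jog '[{"linear":[0,0,-0.03],"roll":0},{"linear":[0,0,-0.03],"roll":0},{"linear":[0,0,0],"roll":0}]'; python3 st.py
```

```text
yaw -138.09 T [-0.359  0.174  0.043] F [-1.7 -2.5 -1.7] q6 112.3 w 0.0455
time_s: 14.65
position: [0.4717, -0.0975, 0.0523]
tool_rot: [[0.668, -0.744, -0.0], [-0.744, -0.668, 0.0], [-0.0, 0.0, -1.0]]
ft_force: [-1.5, -2.1, -0.1]
grip_width: 0.0456
gripper_force: 36.3
yaw -138.06 T [-0.328  0.328  0.027] F [-1.5 -2.1 -0.1] q6 112.3 w 0.0456
```

Lifted 2.4 mm with no hold-down force, so I'll keep going up.

```bash
python3 -m jog '[{"linear":[0,0,-0.05],"roll":0},{"linear":[0,0,-0.05],"roll":0},{"linear":[0,0,-0.05],"roll":0},{"linear":[0,0,0],"roll":0}]'; python3 st.py
python3 -m jog '[{"linear":[0,0,-0.1],"roll":0},{"linear":[0,0,-0.1],"roll":0},{"linear":[0,0,-0.1],"roll":0},{"linear":[0,0,-0.1],"roll":0},{"linear":[0,0,-0.2],"roll":0},{"linear":[0,0,-0.3],"roll":0},{"linear":[0,0,-0.4],"roll":0},{"linear":[0,0,-0.4],"roll":0},{"linear":[0,0,0],"roll":0},{"linear":[0,0,0],"roll":0}]'; python3 st.py
```

```text
time_s: 14.98
position: [0.4722, -0.0975, 0.0587]
tool_rot: [[0.668, -0.744, 0.001], [-0.744, -0.668, -0.0], [0.001, -0.001, -1.0]]
ft_force: [-0.4, -0.4, -1.7]
grip_width: 0.0457
gripper_force: 36.2
yaw -138.05 T [0.039 0.02  0.014] F [-0.4 -0.4 -1.7] q6 112.2 w 0.0457
time_s: 15.82
position: [0.472, -0.0977, 0.1266]
tool_rot: [[0.669, -0.744, 0.002], [-0.744, -0.669, -0.001], [0.002, -0.001, -1.0]]
ft_force: [-0.6, -0.2, -3.3]
grip_width: 0.0456
gripper_force: 36.2
yaw -138.04 T [ 0.012 -0.039  0.031] F [-0.6 -0.2 -3.3] q6 112.2 w 0.0456
```

```bash
python3 -m jog '[{"linear":[0.25,0.166,0],"roll":0},{"linear":[0.5,0.332,0],"roll":0},{"linear":[0.5,0.332,0],"roll":0},{"linear":[0.5,0.332,0],"roll":0},{"linear":[0.5,0.332,0],"roll":0},{"linear":[0.5,0.332,0],"roll":0},{"linear":[0.5,0.332,0],"roll":0},{"linear":[0.5,0.332,0],"roll":0},{"linear":[0.5,0.332,0],"roll":0},{"linear":[0.5,0.332,0],"roll":0},{"linear":[0.25,0.166,0],"roll":0},{"linear":[0,0,0],"roll":0}]'
python3 -m jog '[{"linear":[0,0,0.3],"roll":0},{"linear":[0,0,0.5],"roll":0},{"linear":[0,0,0.5],"roll":0},{"linear":[0,0,0.5],"roll":0},{"linear":[0,0,0.5],"roll":0},{"linear":[0,0,0.3],"roll":0},{"linear":[0,0,0],"roll":0},{"linear":[0,0,0],"roll":0}]'
python3 - <<'E'
from h import *
im2=grab("scene")[:,:,::-1]; 
cv2.imwrite("pics/s6.png",cv2.resize(im2[190:290,310:420],None,fx=5,fy=5,interpolation=cv2.INTER_CUBIC))
E
```

```text
time_s: 16.82
position: [0.5063, -0.3376, 0.1246]
tool_rot: [[0.667, -0.745, -0.001], [-0.745, -0.667, 0.001], [-0.001, 0.0, -1.0]]
ft_force: [0.2, 0.2, -1.9]
grip_width: 0.0453
gripper_force: 36.2
time_s: 17.48
position: [0.5065, -0.3343, 0.0217]
tool_rot: [[0.669, -0.743, -0.001], [-0.743, -0.669, 0.001], [-0.002, -0.0, -1.0]]
ft_force: [0.1, -0.8, -0.1]
grip_width: 0.0455
gripper_force: 36.1
```

View pics/s6.png

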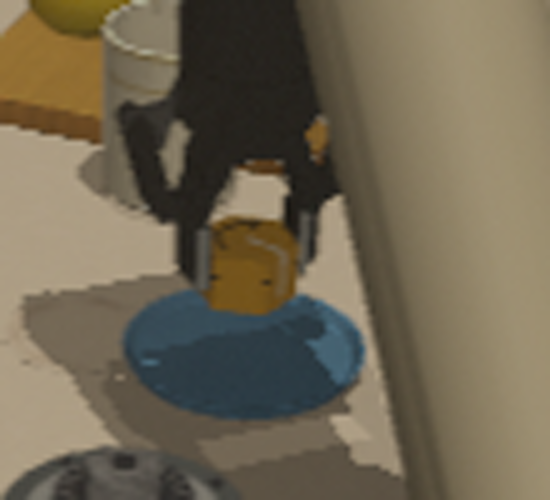

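The nut is held level and upright over the dish, with its underside at about (250,313) and the dish at (245,353). I'll lower it gently and watch the force.

```bash
python3 - <<'E'
from h import *
for z in (.034,.044,.054): print(z,((proj("scene",[[.5065,-.3343+.0245,z]])-[310,190])*5).round(0))
E
python3 -m jog '[{"linear":[0,0,0.2],"roll":0},{"linear":[0,0,0.2],"roll":0},{"linear":[0,0,0.2],"roll":0},{"linear":[0,0,0.15],"roll":0},{"linear":[0,0,0],"roll":0},{"linear":[0,0,0],"roll":0}]'; python3 st.py
```

```text
0.034 [[224. 325.]]
0.044 [[225. 308.]]
0.054 [[226. 291.]]
time_s: 18.03
position: [0.5066, -0.335, -0.0084]
tool_rot: [[0.669, -0.744, -0.001], [-0.744, -0.669, 0.001], [-0.001, 0.0, -1.0]]
ft_force: [-0.3, -0.3, -2.2]
grip_width: 0.0455
gripper_force: 36.1
yaw -138.04 T [0.038 0.041 0.028] F [-0.3 -0.3 -2.2] q6 93.4 w 0.0455
```

```bash
python3 -m jog '[{"linear":[0,0,0.05],"roll":0},{"linear":[0,0,0.05],"roll":0},{"linear":[0,0,0.05],"roll":0},{"linear":[0,0,0],"roll":0},{"linear":[0,0,0],"roll":0}]'>/dev/null; python3 st.py
python3 -m jog '[{"linear":[0,0,0.025],"roll":0},{"linear":[0,0,0],"roll":0},{"linear":[0,0,0],"roll":0}]'>/dev/null; python3 st.py
python3 -m jog '[{"linear":[0,0,0.025],"roll":0},{"linear":[0,0,0],"roll":0},{"linear":[0,0,0],"roll":0}]'; python3 st.py
```

```text
yaw -138.04 T [0.005 0.005 0.02 ] F [ 0.1 -0.6 -2.1] q6 93.4 w 0.0454
yaw -138.04 T [ 0.006  0.021 -0.012] F [ 0.5  0.1 -0.8] q6 93.4 w 0.0452
time_s: 18.95
position: [0.5067, -0.3351, -0.0159]
tool_rot: [[0.669, -0.744, -0.0], [-0.744, -0.669, 0.0], [-0.0, -0.0, -1.0]]
ft_force: [-0.5, 0.3, -1.6]
grip_width: 0.0457
gripper_force: 36.1
yaw -138.04 T [0.003 0.019 0.005] F [-0.5  0.3 -1.6] q6 93.4 w 0.0457
```

```bash
python3 -m jog '[{"linear":[0,0,0.015],"roll":0},{"linear":[0,0,0],"roll":0},{"linear":[0,0,0],"roll":0}]'>/dev/null; python3 st.py
python3 -m jog '[{"linear":[0,0,0.015],"roll":0},{"linear":[0,0,0],"roll":0},{"linear":[0,0,0],"roll":0}]'>/dev/null; python3 st.py
python3 -m jog '[{"linear":[0,0,0.015],"roll":0},{"linear":[0,0,0],"roll":0},{"linear":[0,0,0],"roll":0}]'; python3 st.py
```

```text
yaw -138.04 T [-0.014 -0.008 -0.007] F [ 0.8  0.2 -0.9] q6 93.4 w 0.0452
yaw -138.04 T [ 0.004 -0.035 -0.028] F [ 0.3  0.5 -2.2] q6 93.4 w 0.0456
time_s: 19.7
position: [0.5068, -0.3352, -0.0177]
tool_rot: [[0.669, -0.744, 0.0], [-0.744, -0.669, -0.0], [0.0, -0.0, -1.0]]
ft_force: [-0.2, -0.7, -1.7]
grip_width: 0.0453
gripper_force: 36.2
yaw -138.05 T [-0.02   0.007 -0.011] F [-0.2 -0.7 -1.7] q6 93.4 w 0.0453
```

```bash
python3 -m jog '[{"linear":[0,0,0.015],"roll":0},{"linear":[0,0,0],"roll":0},{"linear":[0,0,0],"roll":0}]'>/dev/null; python3 st.py
python3 -m jog '[{"linear":[0,0,0.015],"roll":0},{"linear":[0,0,0],"roll":0},{"linear":[0,0,0],"roll":0}]'>/dev/null; python3 st.py
python3 -m jog '[{"linear":[0,0,0.015],"roll":0},{"linear":[0,0,0],"roll":0},{"linear":[0,0,0],"roll":0}]'; python3 st.py
```

```text
yaw -138.04 T [0.283 0.258 0.051] F [-2.   1.7  5.1] q6 93.4 w 0.0453
yaw -138.04 T [ 0.403  0.489 -0.014] F [-3.7  3.   9.6] q6 93.4 w 0.0455
time_s: 20.45
position: [0.5068, -0.3352, -0.0178]
tool_rot: [[0.669, -0.744, 0.001], [-0.744, -0.669, -0.001], [0.001, 0.0, -1.0]]
ft_force: [-4.6, 3.7, 14.6]
grip_width: 0.0456
gripper_force: 37.9
yaw -138.03 T [0.653 0.775 0.017] F [-4.6  3.7 14.6] q6 93.4 w 0.0456
```

Floor contact. I'll ease off most of the load, then release.

```bash
python3 -m jog '[{"linear":[0,0,-0.03],"roll":0},{"linear":[0,0,0],"roll":0},{"linear":[0,0,0],"roll":0}]' - 20 >/dev/null; python3 st.py
python3 -m jog '[{"linear":[0,0,0],"roll":0},{"linear":[0,0,0],"roll":0},{"linear":[0,0,0],"roll":0},{"linear":[0,0,0],"roll":0},{"linear":[0,0,0],"roll":0},{"linear":[0,0,0],"roll":0}]' 0.6 20
python3 -m jog '[{"linear":[0,0,-0.2],"roll":0},{"linear":[0,0,-0.5],"roll":0},{"linear":[0,0,-0.7],"roll":0},{"linear":[0,0,-0.7],"roll":0},{"linear":[0,0,-0.7],"roll":0},{"linear":[0,0,-0.7],"roll":0},{"linear":[0,0,0],"roll":0},{"linear":[0,0,0],"roll":0}]'
python3 - <<'E'
from h import *
im2=grab("scene")[:,:,::-1]; 
cv2.imwrite("pics/s7.png",cv2.resize(im2[170:350,190:430],None,fx=3.2,fy=3.2,interpolation=cv2.INTER_CUBIC))
E
```

```text
yaw -138.04 T [ 0.358  0.296 -0.049] F [-2.3  2.4  7.8] q6 93.4 w 0.0453
time_s: 21.2
position: [0.5068, -0.3351, -0.0184]
tool_rot: [[0.669, -0.744, -0.0], [-0.744, -0.669, 0.0], [-0.0, 0.0, -1.0]]
ft_force: [-0.1, -0.2, 0.5]
grip_width: 0.0686
gripper_force: 0.0
time_s: 21.87
position: [0.5072, -0.3356, 0.1237]
tool_rot: [[0.669, -0.744, 0.003], [-0.744, -0.669, -0.003], [0.004, -0.0, -1.0]]
ft_force: [-0.9, -0.1, -0.3]
grip_width: 0.0681
gripper_force: 0.0
```

View pics/s7.png

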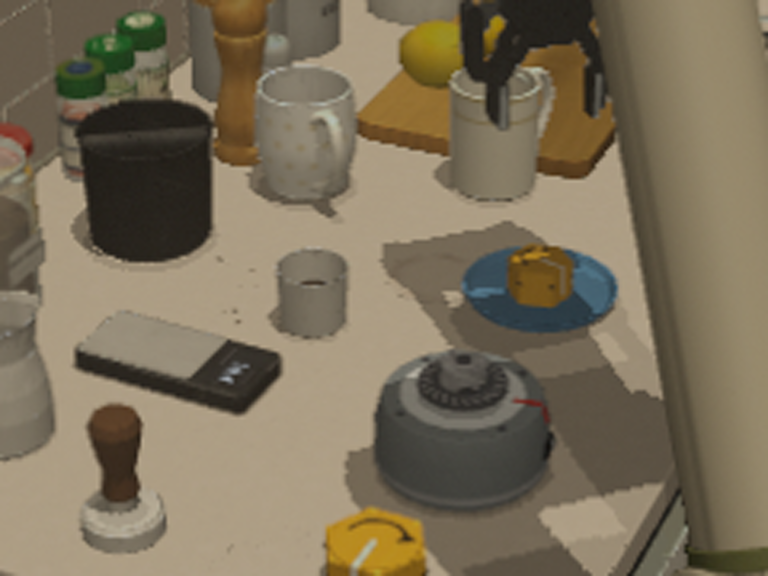

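The nut stands upright in the middle of the dish at (540,275), the bystanders haven't moved, and the gripper is clear.

```bash
python3 -c "
from rig import env; print(env.close_job())"
```

```text
the job is handed in; nothing more can be done
None
```

I turned the nut clockwise to its stop, lifted it off and set it upright in the blue dish; the bystanders look unmoved in the last picture, and the job is handed in (no verdict was returned).

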